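# Unlock the chilling-ball dish and turn it to the cup

### The job

The steel chilling ball sits in a dish that is twist-locked in its stand. Take the dish by its arched handle, turn it anticlockwise (seen from above) in the stand until you feel it come up against its stop, lift it straight out, and only once it is clear of the stand turn it a quarter turn clockwise so that its spout faces the espresso cup. Keep the dish level and the ball in the middle throughout, disturb nothing else, and finish still holding the dish level by the handle above the stand, a few centimetres clear of it.

Things in the scene. Friction and masses are not known exactly. Their poses are not given: they have to be found in the camera images.
- stand: fixed round dark stand, 136 mm across, 26 mm high. Origin: centre of its underside, z up. The dish rests on its floor, 10 mm up, under an inward lip (inner radius 52 mm) with two 44 degree gaps centred on +y and -y. The dish lifts out only with its lugs in the gaps (its x within 10 degrees of the stand's +x); it starts 0.65 to 0.95 rad clockwise of that. Side play 3 mm.
- stop: two fixed dark stop blocks in the stand's channel, at the anticlockwise side of each gap. Origin: the stand's. The dish's lugs meet them when the dish's x axis points along this body's x axis (to about 2 degrees), set anew each time from 0.06 rad clockwise to 0.07 rad anticlockwise of the stand's x. Before the stop the dish slides freely (drag under 0.2 N m); the stop is hard.
- dish_handle (a point): centre of the handle's straight top bar, where to grip, above the dish's middle (its centre of mass). Bar 12 mm wide (x), 98 mm long (y), 14 mm high, 92 mm above the dish's underside (102 mm above the ledge when seated); a leg at each end. Axes: +x out through the spout (38 mm gap in the rim, short tongue to 64 mm out), y along the bar, z up. Dish with handle 0.2 to 0.4 kg.
- dish_bowl (a point): centre of the dish's inner floor, 12 mm above its underside, 80 mm below the bar's centre; axes of the dish. Steel dish 98 mm across, rim 34 mm above its underside; a lug 20 mm wide, 58 mm out, below each handle leg (+y, -y). The floor slopes up at 6 degrees to 22 mm out, then 13: the ball rolls if the dish is tilted or jerked.
- ball_center (a point): centre of the loose steel chilling ball, 30 mm across, about 0.11 kg, resting in the middle of the dish, its centre 15 mm above the hollow's floor.
- cup_center (a point): centre, half-way up, of the loose blue glazed espresso cup, 66 mm across the rim and 58 mm high, standing on the ledge 0.15 to 0.18 m from the stand's axis, roughly on the stand's -y side. It stays where it is.
- grinder_center (a point): bystander: manual grinder, a standing metal cylinder 58 mm across and 186 mm high with its crank folded down its side; point half-way up the body.
- tamper_center (a point): bystander: stainless tamper standing on its 58 mm base, 90 mm high; point half-way up.
- knock_tube_center (a point): bystander: green knock tube, 94 mm across, 110 mm high, with a bar across its mouth; point half-way up.
- tin_center (a point): bystander: small closed tin, 73 by 98 by 52 mm; point half-way up.
Not all that is in view belongs to the job. What is shaped like the part that bears cup_center but pink is not meant.

How it is judged:
On the way, in this order (a step that is already met when the one before it is completed fails the run):
1. still seated in the stand, the dish is turned anticlockwise against its stop (contact force between dish and stop above 1 N and angle between the x axis of dish_handle and the x axis of stand, either way round below 0.2 rad and z of dish_handle in the frame of stand below 0.108 m), for 0.1 s.
2. the dish is lifted straight clear of the stand, not yet turned to the cup (z of dish_handle in the frame of stand above 0.122 m and angle between the x axis of dish_handle and the x axis of stand, either way round below 0.35 rad and contact force between dish and stand below 0.05 N and contact force between dish and stop below 0.05 N and horizontal distance between ball_center and dish_bowl below 0.02 m), for 0.1 s.
At the end, for the whole second after the job is handed in: Dish gripped, at rest, level within 0.1 rad, 20 to 158 mm above its seat, within 50 mm of the stand axis, touching neither stand nor stop; ball at rest within 12 mm of its middle; cup ahead of the spout, within 40 mm of the dish x axis; cup and bystanders within 20 mm of their starts (z of dish_handle in the frame of stand between 0.122 and 0.26 m and horizontal distance between dish_handle and stand below 0.05 m and angle between dish_handle's own z axis and vertical below 0.1 rad and x of cup_center in the frame of dish_handle above 0.08 m and y of cup_center in the frame of dish_handle between -0.04 and 0.04 m and horizontal distance between ball_center and dish_bowl below 0.012 m and z of ball_center in the frame of dish_bowl between 0.01 and 0.022 m and linear speed of dish below 0.03 m/s and linear speed of ball below 0.06 m/s and contact force between the fingers and dish above 2 N and contact force between dish and stand below 0.05 N and contact force between dish and stop below 0.05 N and contact force between ball and dish above 0.3 N and distance of each of cup_center, grinder_center, tamper_center, knock_tube_center, tin_center from where it was at the start of the episode below 0.02 m); the arm keeps its last pose, push and grip.
It fails at once if the ball rolled out of the middle of the dish (more than 25 mm off) (horizontal distance between ball_center and dish_bowl above 0.025 m).
It fails at once if the dish was tipped (more than 0.2 rad) (angle between dish_handle's own z axis and vertical above 0.2 rad).
It fails at once if the cup or a bystander was pushed (more than 20 mm) (distance of any of cup_center, grinder_center, tamper_center, knock_tube_center, tin_center from where it was at the start of the episode above 0.02 m).
It also fails if it takes over 58 s, if anything falls off the work surface, if the arm or the gripper's body presses on something with over 40 N, if the wrist force passes 120 N, or if a joint passes its speed limit or range.

### The arm

A 6-joint arm with a two-finger parallel gripper is mounted at the origin on the work surface. World frame = base frame: x ahead of the robot, y to its left, z up, the work surface at z = 0. Lengths are in m, angles in rad, forces in N, time in s.
With the tool pointing down it reaches from about 0.25 to 0.775 m from the base axis. Payload 4 kg.
Tool frame: the origin (TCP) lies at the very end of the fingers, on their centre line; the grasp point (between the pads) lies 19 mm behind it; z points along the fingers, y is the line along which they close (so a half turn about z gives the same grasp; the last joint's range is limited). The gripper opens to 94 mm and grips with 3 to 60 N. Pads are 16 mm wide; open, the fingers measure 119 mm over their backs; the gripper's body (75 mm by 177 mm) begins 78 mm behind the grasp point.
Start: joints at [1.157, 0.087, 1.371, -0, 1.684, -0.103], TCP at [0.168, 0.524, 0.206] pointing down, gripper open.
Joint ranges: [-3.1, 3.1], [-0.76, 2.03], [0.27, 2.55], [-1.08, 4.22], [0.17, 2.65], [-2.57, 2.57]. Speed limits (rad/s): [2.79, 2.79, 3.14, 3.14, 3.14, 3.14].

### API

Orientations are given as [roll, pitch, yaw] about the fixed x, y, z axes, in that order (R = Rz(yaw) Ry(pitch) Rx(roll)).
In Python, from bench import robot, snapshot, finder gives the robot as it stands.
- The arm moves only by the tool drive_tool, never from a script. Its argument "deltas" is text: rows parted by semicolons, each of 7 numbers parted by spaces: the shift along the tool's x, y, z each as a share of 100 mm, from -1 to 1, then the turn, a rotation vector about the tool's x, y, z each as a share of 90 degrees, from -1 to 1, then the finger opening in mm, from 0 to 94. In form: tx ty tz rx ry rz gripper; .... A call has 1 to 5 rows; each row is the pose to reach, as a shift and turn from the pose commanded when the call began, along the tool's axes at that moment; what a row does not reach only later rows make up. A row lasts 1/10 s, in which the tool goes at most 50 mm and 8.59 degrees, less where a joint would pass 70% of its speed; a pose out of reach is approached as far as the arm can. A call with a number of a shift or a turn outside -1 to 1 is refused whole. A call with a gripper value outside its range is refused whole. The fingers move at their own pace and stop on an object; the grip force is fixed at half the most. Time passes only in rows, so rows that repeat a pose let the fingers close. It gives the time, the measured TCP pose, the force, the opening and the grip force at its end, in the units of the state.
- robot.get_obs(): the state, without advancing time (a new reading comes with each control period).
- snapshot(name): name is "scene" or "top"; returns a dict with "img" (480x640x3 uint8, red, green, blue), "fx", "fy", "cx", "cy" (pixels), "D" ([k1, k2, p1, p2, k3] as OpenCV has them; the pictures are not rectified), "T" (4x4, takes a point from camera to world coordinates). Camera axes: x right, y up, looking along -z (the intrinsics and any distortion apply to the point x, -y, -z); pixel columns grow to the right and rows downward; lengths in m; the calibration is good to about 2 mm. A picture is of the moment at which its call begins. There is no depth.
- robot.close_job(): hands the job in; it is judged then, once.
Trained networks look in the newest picture that a camera, given by its name, has taken for a name from the list of things; names that differ only in an ending like _2 or _b are one class to them, and where a whole thing is asked for, a point or a joint stands for the part that bears it (a point fixed in the world has none). Each returns a list of dicts, best first, with "confidence" (0 to 1); they miss things now and then, are a little off and sometimes report something else, mostly with a low value. They report only what shows in the picture. A call takes as long as a camera call. They do not tell look-alikes from the thing itself.
- finder.look_for(camera, thing): "xy" ([column, row] in pixels, amid what is visible of it).
- finder.masks_of(camera, thing): "region" (480x640 bool, what is visible of it) and "xy" ([column, row] in pixels, amid what is visible of it).
- finder.landmark_of(camera, thing): "xy" ([column, row] in pixels: a listed point, or the origin of a listed thing).
The state is a dict: "time": time; "joint_positions": joint angles; "qvel": joint speeds; "joint_torque": joint torques, N m; "tool_pos": TCP position; "ee_rot": TCP orientation; "wrist_force": force on the tool from outside, world axes, zero at the start; "wrist_torque": the same for the moment, N m; "width": finger opening in m; "finger_force": force on a finger pad.
Only numpy, scipy, OpenCV 4.12 (cv2) and the standard library are available. Lean on these libraries where they do the work, as an engineer would, in place of code of your own. Each camera call takes 0.05 s, during which the arm holds its last target. There are 200 camera calls.

## Working session

There is one attempt and no reset: what is moved stays moved. The work goes in short steps, Python scripts to look and compute and a tool call to move; the robot and the scene stay as the last step left them, time stands still between calls to the robot, and variables do not carry over. Pictures are saved under pics/ and viewed, at most 10 in all, crops included, and the job is handed in when it is done.

Besides the shell and the picture viewer there is one more tool, called as a command line: name --argument value ..., lists and objects as JSON in quotes. drive_tool: Moves the arm, as the interface text tells. Shift numbers are shares of 100 mm and turn numbers shares of 90 degrees, none past 1 either way. Its arguments: {"type":"object","properties":{"deltas":{"type":"string"}},"required":["deltas"]}

```bash
mkdir -p pics; cat > h.py <<'E'
import numpy as np, cv2
from bench import robot, snapshot, finder
def ray(s,xy):
    K=np.array([[s["fx"],0,s["cx"]],[0,s["fy"],s["cy"]],[0,0,1.]])
    u=cv2.undistortPoints(np.array([[xy]],float),K,np.array(s["D"],float))[0,0]
    T=np.array(s["T"]); d=T[:3,:3]@np.array([u[0],-u[1],-1.]); return T[:3,3],d/np.linalg.norm(d)
def atz(s,xy,z):
    o,d=ray(s,xy); return o+d*(z-o[2])/d[2]
def tri(s1,a,s2,b):
    o1,d1=ray(s1,a);o2,d2=ray(s2,b)
    t=np.linalg.lstsq(np.c_[d1,-d2],o2-o1,rcond=None)[0]
    p,q=o1+d1*t[0],o2+d2*t[1]; return (p+q)/2,np.linalg.norm(p-q)
def proj(s,P):
    T=np.array(s["T"]); p=(np.atleast_2d(P)-T[:3,3])@T[:3,:3]; p=p*[1,-1,-1]
    K=np.array([[s["fx"],0,s["cx"]],[0,s["fy"],s["cy"]],[0,0,1.]])
    return cv2.projectPoints(p,np.zeros(3),np.zeros(3),K,np.array(s["D"],float))[0][:,0]
E
python3 - <<'E'
from h import *
S={c:snapshot(c) for c in("scene","top")}
for c in S: cv2.imwrite(f"pics/{c}0.png",S[c]["img"][...,::-1])
for n in ["stand","dish_handle","dish_bowl","ball_center","cup_center","grinder_center","tamper_center","knock_tube_center","tin_center"]:
    r={c:finder.landmark_of(c,n) for c in S}
    print(n,{c:[(np.round(x["xy"]).tolist(),round(x["confidence"],2)) for x in r[c][:3]] for c in S})
    if r["scene"] and r["top"]:
        p,e=tri(S["scene"],r["scene"][0]["xy"],S["top"],r["top"][0]["xy"]);print("   ",p.round(4),round(e,4))
print(robot.get_obs())
E
```

```text
stand {'scene': [([325.0, 228.0], 0.85)], 'top': []}
dish_handle {'scene': [([331.0, 205.0], 0.87)], 'top': [([273.0, 258.0], 0.89)]}
    [0.5614 0.1144 0.0934] 0.0
dish_bowl {'scene': [([327.0, 224.0], 0.59)], 'top': [([278.0, 265.0], 0.64)]}
    [0.5536 0.111  0.0209] 0.0026
ball_center {'scene': [([324.0, 221.0], 0.54), ([401.0, 254.0], 0.52)], 'top': [([279.0, 260.0], 0.55)]}
    [0.5572 0.1013 0.0447] 0.0108
cup_center {'scene': [([338.0, 289.0], 0.78), ([249.0, 301.0], 0.72), ([286.0, 270.0], 0.63)], 'top': [([353.0, 259.0], 0.96), ([340.0, 208.0], 0.94), ([400.0, 268.0], 0.88)]}
    [ 0.62   -0.0347 -0.0322] 0.1168
grinder_center {'scene': [([398.0, 148.0], 0.58)], 'top': [([155.0, 253.0], 0.55)]}
    [0.578  0.3801 0.0837] 0.0123
tamper_center {'scene': [([400.0, 254.0], 0.98)], 'top': [([272.0, 175.0], 0.7)]}
    [0.7575 0.1236 0.0432] 0.0063
knock_tube_center {'scene': [([216.0, 401.0], 0.82)], 'top': [([276.0, 261.0], 0.57), ([504.0, 221.0], 0.56)]}
    [ 0.5238 -0.0557 -0.4549] 0.4481
tin_center {'scene': [([155.0, 363.0], 0.58)], 'top': [([506.0, 295.0], 0.62)]}
    [ 0.4872 -0.4121  0.0331] 0.0026
{'time': 1.0, 'joint_positions': array([ 1.15689299e+00,  8.72097954e-02,  1.37067970e+00,  4.47179923e-05,
        1.68359958e+00, -1.03097248e-01]), 'qvel': array([ 0.00043598,  0.00016108,  0.00040191,  0.00015081, -0.00014415,
        0.00104597]), 'joint_torque': array([-1.48730116e-03, -3.40052497e+01, -3.02606499e+01,  7.15402281e-02,
        2.37588398e-02,  3.14792715e-05]), 'tool_pos': array([0.16820405, 0.52367829, 0.20551083]), 'ee_rot': array([ 3.14148505e+00, -3.35369927e-05,  2.83079160e+00]), 'wrist_force': array([ 0.07718793, -0.15466316, -0.34591423]), 'wrist_torque': array([ 0.0174259 , -0.01025015, -0.00752734]), 'finger_force': 0.0, 'width': 0.09390258405159925}
```

View pics/scene0.png

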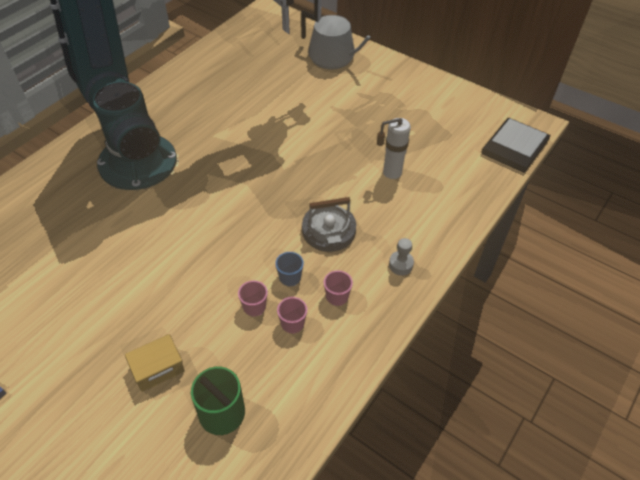

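View pics/top0.png

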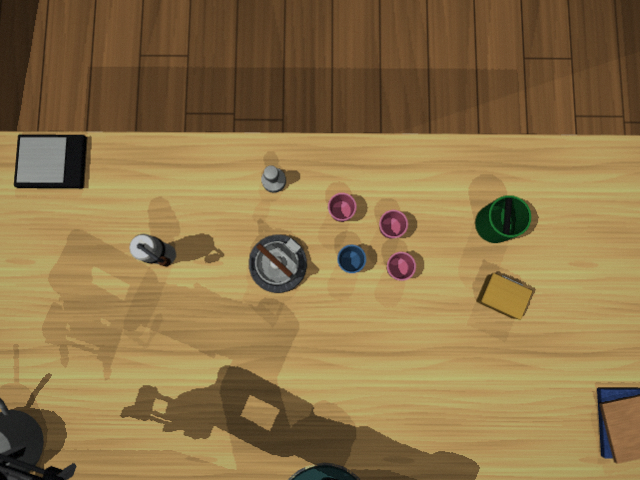

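The scene shows the blue cup at about (289,269), with pink look-alikes at (253,298), (292,315) and (338,289). In the top view (right is -y, up is +x) the brown bar runs from (257,241) to (294,277). The spout is at (293,244), so dish x is at about -45°. The blue cup is at (352,259). Next I'll measure the bar.

```bash
python3 - <<'E'
from h import *
S={c:snapshot(c) for c in("scene","top")}
box={"scene":(295,190,365,255),"top":(240,228,318,300)}
out=[]
for c,(x0,y0,x1,y1) in box.items():
    im=S[c]["img"][y0:y1,x0:x1]; b=cv2.resize(im,None,fx=8,fy=8,interpolation=cv2.INTER_CUBIC)[...,::-1]
    b=b[:520,:620]; out.append(b)
    i=im.astype(int); m=((i[...,0]-i[...,2]>22)&(i.sum(2)<260)).astype(np.uint8)
    n,l,st,ce=cv2.connectedComponentsWithStats(m)
    k=1+np.argmax(st[1:,4]); pts=np.argwhere(l==k)[:,::-1]+[x0,y0]
    r=cv2.minAreaRect(pts.astype(np.float32)); P=cv2.boxPoints(r)
    print(c,st[k],r)
    W=np.array([atz(S[c],p,.109) for p in P]); cen=W.mean(0)
    e=[(W[1]-W[0]),(W[2]-W[1])]; e=max(e,key=np.linalg.norm)
    print(" cen",cen.round(4),"len",np.linalg.norm(e).round(4),"bar ang deg",np.degrees(np.arctan2(e[1],e[0])).round(1))
    cv2.imwrite(f"pics/crop_{c}.png",b)
h=min(o.shape[0] for o in out)
cv2.imwrite("pics/crops.png",cv2.resize(np.hstack([o[:h] for o in out]),(800,int(800*h/sum(o.shape[1] for o in out)))))
for n in["stand","dish_handle"]:
  for c in S:
    m=finder.masks_of(c,n)
    for q in m[:2]:
        p=np.argwhere(q["region"])[:,::-1].astype(np.float32)
        el=cv2.fitEllipse(cv2.convexHull(p.astype(np.int32)))if len(p)>10 else None; print(n,c,q["confidence"],len(p),el, cv2.minAreaRect(p))
        if n=="stand" and el: print(atz(S[c],el[0],.018))
print("cup",tri(S["scene"],[289,269],S["top"],[352,259]))
E
```

```text
scene [ 15   9  40  10 195] ((329.3872375488281, 203.23892211914062), (5.27575159072876, 39.75132369995117), 81.57302856445312)
 cen [0.5629 0.1049 0.109 ] len 0.0948 bar ang deg 47.4
top [ 48   7  30  54 234] ((303.44378662109375, 260.1795654296875), (53.33842468261719, 25.140888214111328), 83.41805267333984)
 cen [0.5567 0.0475 0.109 ] len 0.1157 bar ang deg -173.0
stand scene 0.8 784 ((328.27032470703125, 227.92584228515625), (48.470584869384766, 55.92232131958008), 88.20552062988281) ((327.93341064453125, 232.29605102539062), (54.19892120361328, 39.631622314453125), 1.3639274835586548)
[0.56255209 0.1044515  0.018     ]
stand top 0.73 1127 ((276.9478759765625, 263.2166748046875), (58.246822357177734, 59.25247573852539), 96.80957794189453) ((276.2500305175781, 263.7500305175781), (57.982749938964844, 57.27565002441406), 45.0)
[0.55702979 0.11219003 0.018     ]
dish_handle scene 0.97 1545 ((330.1341857910156, 218.02001953125), (46.371604919433594, 52.78001022338867), 22.733440399169922) ((328.5, 220.5), (47.0, 41.0), 90.0)
dish_handle top 0.95 1581 ((277.03955078125, 259.5000915527344), (47.449039459228516, 49.48471450805664), 70.54852294921875) ((276.5, 261.0), (44.0, 45.0), 90.0)
cup (array([ 0.56694196, -0.06114305,  0.03432575]), np.float64(0.0013677544527683145))
```

View pics/crops.png

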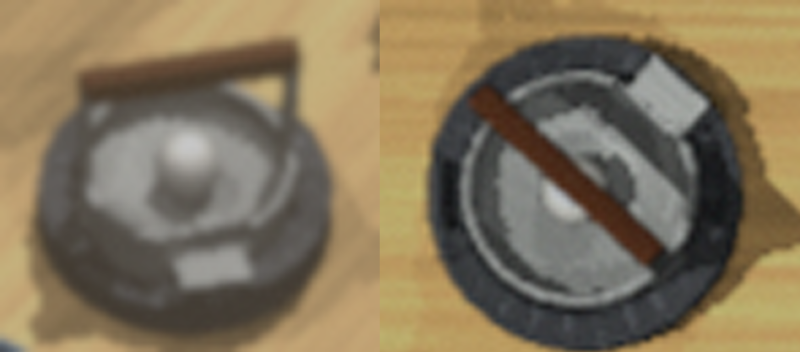

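The crops show the bar cleanly. In the top view it runs from about (258,246) to (291,275), the spout is at upper right and the ball is in the middle. My top threshold caught the shadow instead of the bar, so I'll refit.

```bash
python3 - <<'E'
from h import *
from scipy.optimize import least_squares
S={c:snapshot(c) for c in("scene","top")}
obs={}
for c,cen,(x0,y0,x1,y1) in(("scene",(329,203),(300,192,360,216)),("top",(274,260),(248,235,300,285))):
    i=S[c]["img"].astype(int); hsv=cv2.cvtColor(S[c]["img"],cv2.COLOR_RGB2HSV)
    m=(hsv[...,1]>105)&(hsv[...,2]<125)&(i[...,0]-i[...,2]>22); M=np.zeros_like(m);M[y0:y1,x0:x1]=m[y0:y1,x0:x1]
    if c=="top":  # keep near the seen line
        yy,xx=np.mgrid[:480,:640]; M&=abs((xx-274.5)*29-(yy-260.4)*32)/43.2<6
    n,l,st,ce=cv2.connectedComponentsWithStats(M.astype(np.uint8)); k=1+np.argmax(st[1:,4])
    p=np.argwhere(l==k)[:,::-1].astype(np.float32); r=cv2.minAreaRect(p); print(c,len(p),r)
    w=r[1]; P=cv2.boxPoints(r); e=[(P[0]+P[1])/2,(P[2]+P[3])/2] if np.linalg.norm(P[0]-P[1])<np.linalg.norm(P[1]-P[2]) else [(P[1]+P[2])/2,(P[3]+P[0])/2]
    e=sorted(e,key=lambda q:q[0]); obs[c]=np.array(e); print(obs[c].round(1).tolist(),p.mean(0))
    a=[atz(S[c],q,.105) for q in e]; d=a[0]-a[1]; print(" mid",((a[0]+a[1])/2).round(4),"len",np.linalg.norm(d).round(4),"ang",np.degrees(np.arctan2(d[1],d[0])).round(1))
def f(v,full=False):
    x,y,t,z=v; d=.049*np.array([np.cos(t),np.sin(t),0]); c0=np.array([x,y,z]); E=np.array([c0+d,c0-d])
    r=[]
    for c in obs:
        q=proj(S[c],E); q=q[np.argsort(q[:,0])]; r.append(q-obs[c])
    return np.array(r).ravel()
s=least_squares(f,[.56,.11,np.radians(45),.105]); print(s.x,np.degrees(s.x[2]),s.fun.round(1))
E
```

```text
scene 122 ((329.4682312011719, 201.78408813476562), (3.550053596496582, 39.457969665527344), 81.63410949707031)
[[309.8999938964844, 204.6999969482422], [349.0, 198.89999389648438]] [329.40985 201.64754]
 mid [0.5585 0.1117 0.105 ] len 0.0943 ang -132.7
top 210 ((274.06494140625, 259.92889404296875), (43.98805236816406, 4.8162102699279785), 42.397438049316406)
[[257.79998779296875, 245.10000610351562], [290.29998779296875, 274.79998779296875]] [273.98572 259.88095]
 mid [0.5569 0.1114 0.105 ] len 0.096 ang 48.2
[0.55744322 0.11198121 0.83802325 0.10371176] 48.015195500243316 [-1.   0.4  0.4 -0.2 -0.5 -0.5  0.   0.1]
```

drive_tool --deltas "-0.4 -0.22 0 0 0 0.09 94; -0.8 -0.44 0 0 0 0.18 94; -1 -0.55 0 0 0 0.27 94; -1 -0.55 0 0 0 0.36 94; -1 -0.55 0 0 0 0.45 94"

```text
time: 1.9
tool_pos: [0.2473, 0.4401, 0.2057]
ee_rot: [3.141, -0.0, 2.116]
wrist_force: [0.8, 0.9, -0.2]
width: 0.0939
finger_force: 0.0
```

```bash
cat >> h.py <<'E'
def plan(x,y,yawdeg,z=None):
    o=robot.get_obs(); p=np.array(o["tool_pos"]); w=o["ee_rot"][2]
    d=np.array([x,y])-p[:2]; tx=d@[np.cos(w),np.sin(w)]; ty=d@[np.sin(w),-np.cos(w)]
    dy=(np.degrees(w)-yawdeg+180)%360-180
    print("t",round(o["time"],2),p.round(4),"rot",np.degrees(o["ee_rot"]).round(2),"| tx ty",round(tx*10,3),round(ty*10,3),"tz",None if z is None else round((p[2]-z)*10,3),"rz",round(dy/90,3))
    print("F",o["wrist_force"].round(2),"T",o["wrist_torque"].round(2),"w",round(o["width"]*1e3,1),"ff",round(o["finger_force"],1))
E
python3 -c "
from h import *
plan(.5572,.1118,48,.083)"
```

```text
t 1.9 [0.2473 0.4401 0.2057] rot [ 1.7997e+02 -2.0000e-02  1.2124e+02] | tx ty -4.414 0.947 tz 1.227 rz 0.814
F [ 0.82  0.9  -0.16] T [-0.05  0.01 -0.09] w 93.9 ff 0.0
```

drive_tool --deltas "-0.4 0.08 0 0 0 0.09 94; -0.8 0.16 0 0 0 0.18 94; -1 0.2 0 0 0 0.27 94; -1 0.2 0 0 0 0.36 94; -1 0.2 0 0 0 0.45 94"

```text
time: 2.4
tool_pos: [0.3168, 0.3655, 0.2056]
ee_rot: [3.141, -0.0, 1.409]
wrist_force: [-0.1, 0.3, 0.1]
width: 0.094
finger_force: 0.0
```

```bash
python3 -c "
from h import *
plan(.5572,.1118,48,.083)"
```

```text
t 2.4 [0.3168 0.3655 0.2056] rot [ 1.7999e+02 -2.0000e-02  8.0750e+01] | tx ty -2.117 2.781 tz 1.226 rz 0.364
F [-0.07  0.26  0.11] T [-0.06  0.05  0.05] w 94.0 ff 0.0
```

drive_tool --deltas "-0.3 0.4 0 0 0 0 94; -0.6 0.8 0 0 0 0 94; -0.76 1 0 0 0 0 94"

```text
time: 2.7
tool_pos: [0.4051, 0.2736, 0.2055]
ee_rot: [3.14, 0.001, 1.415]
wrist_force: [0.5, -0.3, -0.1]
width: 0.094
finger_force: 0.0
```

drive_tool --deltas "-0.3 0.4 0 0 0 0.09 94; -0.6 0.8 0 0 0 0.18 94; -0.76 1 0 0 0 0.27 94; -0.76 1 0 0 0 0.36 94; -0.76 1 0 0 0 0.364 94"

```text
time: 3.2
tool_pos: [0.491, 0.1844, 0.2053]
ee_rot: [-3.141, 0.0, 0.843]
wrist_force: [-0.8, -0.2, 0.4]
width: 0.0941
finger_force: 0.0
```

```bash
python3 -c "
from h import *
plan(.5572,.1118,48,.083)"
```

```text
t 3.2 [0.491  0.1844 0.2053] rot [-1.7998e+02  2.0000e-02  4.8310e+01] | tx ty -0.102 0.977 tz 1.223 rz 0.003
F [-0.81 -0.24  0.35] T [-0.01  0.15  0.04] w 94.1 ff 0.0
```

drive_tool --deltas "-0.05 0.4 0 0 0 0 94; -0.1 0.8 0 0 0 0 94; -0.1 0.977 0 0 0 0.003 94; -0.1 0.977 0 0 0 0.003 94"

```text
time: 3.6
tool_pos: [0.5577, 0.1122, 0.2049]
ee_rot: [-3.141, 0.0, 0.84]
wrist_force: [-0.2, 0.7, 0.2]
width: 0.0941
finger_force: 0.0
```

```bash
python3 -c "
from h import *
plan(.5572,.1118,48,.083)"
```

```text
t 3.6 [0.5577 0.1122 0.2049] rot [-1.7995e+02  2.0000e-02  4.8140e+01] | tx ty -0.006 -0.001 tz 1.219 rz 0.002
F [-0.22  0.74  0.24] T [-0.06  0.11 -0.02] w 94.1 ff 0.0
```

drive_tool --deltas "0 0 0.25 0 0 0 94; 0 0 0.5 0 0 0 94; 0 0 0.75 0 0 0 94; 0 0 0.9 0 0 0 94; 0 0 0.9 0 0 0 60"

```text
time: 4.1
tool_pos: [0.5545, 0.1141, 0.1129]
ee_rot: [-3.137, 0.004, 0.843]
wrist_force: [-0.2, -0.2, -0.8]
width: 0.0891
finger_force: 0.0
```

drive_tool --deltas "0 0 0.1 0 0 0 50; 0 0 0.2 0 0 0 40; 0 0 0.3 0 0 0 30; 0 0 0.3 0 0 0 24; 0 0 0.3 0 0 0 20"

```text
time: 4.6
tool_pos: [0.5569, 0.1129, 0.0852]
ee_rot: [-3.141, 0.0, 0.84]
wrist_force: [0.7, -0.8, 0.4]
width: 0.0494
finger_force: 0.0
```

```bash
python3 - <<'E'
from h import *
plan(.5572,.1118,48,.083)
a=cv2.resize(snapshot("scene")["img"][150:250,270:390],None,fx=5,fy=5,interpolation=cv2.INTER_CUBIC)[...,::-1]
cv2.imwrite("pics/g1.png",a)
E
```

```text
t 4.6 [0.5569 0.1129 0.0852] rot [-1.7998e+02  2.0000e-02  4.8160e+01] | tx ty -0.007 0.01 tz 0.022 rz 0.002
F [ 0.71 -0.81  0.42] T [-0.08  0.13  0.01] w 49.4 ff 0.0
```

View pics/g1.png

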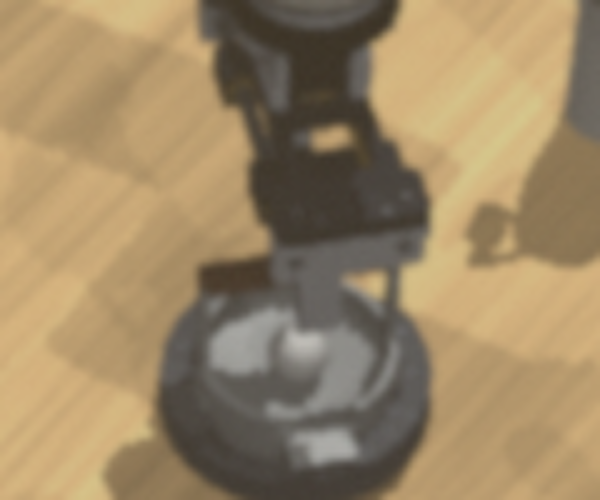

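The fingers straddle the bar near its middle, at about (315,285) in the crop, and the ball is undisturbed. I'm closing slowly.

drive_tool --deltas "0 0 0.015 0 0 0 25; 0 0 0.015 0 0 0 22; 0 0 0.015 0 0 0 19; 0 0 0.015 0 0 0 17; 0 0 0.015 0 0 0 15"

```text
time: 5.15
tool_pos: [0.5571, 0.113, 0.0841]
ee_rot: [3.142, -0.0, 0.841]
wrist_force: [0.6, 0.3, -0.2]
width: 0.0153
finger_force: 0.0
```

drive_tool --deltas "0 0 0 0 0 0 14; 0 0 0 0 0 0 13; 0 0 0 0 0 0 12; 0 0 0 0 0 0 10; 0 0 0 0 0 0 5"

```text
time: 5.65
tool_pos: [0.5574, 0.1127, 0.0842]
ee_rot: [3.141, -0.0, 0.84]
wrist_force: [1.5, -1.7, 0.5]
width: 0.0118
finger_force: 30.0
```

drive_tool --deltas "0 0 0 0 0 0 0; 0 0 0 0 0 0 0; 0 0 0 0 0 0 0"

```text
time: 5.95
tool_pos: [0.5572, 0.1129, 0.0842]
ee_rot: [3.141, -0.0, 0.841]
wrist_force: [2.3, -2.4, 0.1]
width: 0.0118
finger_force: 30.0
```

```bash
python3 -c "
from h import *
plan(.5572,.1118,48,.083)"
```

```text
t 5.95 [0.5572 0.1129 0.0842] rot [ 1.7997e+02 -2.0000e-02  4.8160e+01] | tx ty -0.008 0.007 tz 0.012 rz 0.002
F [ 2.32 -2.38  0.09] T [-0.43 -0.25 -0.03] w 11.8 ff 30.0
```

drive_tool --deltas "0 0.003 0 0 0 -0.015 0; 0 0.006 0 0 0 -0.045 0; 0 0.01 0 0 0 -0.08 0; 0 0.01 0 0 0 -0.115 0; 0 0.01 0 0 0 -0.15 0"

```text
time: 6.45
tool_pos: [0.557, 0.1131, 0.084]
ee_rot: [-3.14, -0.001, 1.08]
wrist_force: [-0.4, 0.3, 1.4]
width: 0.0117
finger_force: 30.0
```

```bash
python3 -c "
from h import *
plan(.5572,.1118,48,.083)"
```

```text
t 6.45 [0.557  0.1131 0.084 ] rot [-1.7989e+02 -3.0000e-02  6.1850e+01] | tx ty -0.01 0.007 tz 0.01 rz 0.154
F [-0.4   0.26  1.44] T [-0.11  0.12 -0.08] w 11.7 ff 30.0
```

drive_tool --deltas "0 0 0 0 0 -0.03 0; 0 0 0 0 0 -0.06 0; 0 0 0 0 0 -0.09 0; 0 0 0 0 0 -0.12 0; 0 0 0 0 0 -0.14 0"

```text
time: 6.95
tool_pos: [0.557, 0.113, 0.0841]
ee_rot: [-3.14, -0.001, 1.299]
wrist_force: [1.1, 0.6, 1.3]
width: 0.0115
finger_force: 30.0
```

```bash
python3 -c "
from h import *
plan(.5572,.1118,48,.083)"
```

```text
t 6.95 [0.557  0.113  0.0841] rot [-1.799e+02 -5.000e-02  7.441e+01] | tx ty -0.011 0.005 tz 0.011 rz 0.293
F [1.1  0.58 1.31] T [-0.12  0.05 -0.15] w 11.5 ff 30.0
```

drive_tool --deltas "0 0 0 0 0 -0.012 0; 0 0 0 0 0 -0.024 0; 0 0 0 0 0 -0.036 0; 0 0 0 0 0 -0.048 0; 0 0 0 0 0 -0.06 0"

```text
time: 7.45
tool_pos: [0.5576, 0.1125, 0.0841]
ee_rot: [-3.141, -0.0, 1.392]
wrist_force: [-0.4, 1.0, 2.0]
width: 0.0111
finger_force: 30.0
```

```bash
python3 -c "
from h import *
plan(.5572,.1118,48,.083)"
```

```text
t 7.45 [0.5576 0.1125 0.0841] rot [-1.7999e+02 -2.0000e-02  7.9750e+01] | tx ty -0.007 -0.003 tz 0.011 rz 0.353
F [-0.43  1.02  1.97] T [ 0.03  0.24 -0.08] w 11.1 ff 30.0
```

drive_tool --deltas "0 0 0 0 0 -0.012 0; 0 0 0 0 0 -0.024 0; 0 0 0 0 0 -0.036 0; 0 0 0 0 0 -0.048 0; 0 0 0 0 0 -0.06 0"

```text
time: 7.95
tool_pos: [0.5579, 0.1122, 0.084]
ee_rot: [3.141, -0.0, 1.486]
wrist_force: [0.2, -0.6, 2.9]
width: 0.0118
finger_force: 30.0
```

```bash
python3 -c "
from h import *
plan(.5572,.1118,48,.083)"
```

```text
t 7.95 [0.5579 0.1122 0.084 ] rot [179.98  -0.    85.15] | tx ty -0.005 -0.006 tz 0.01 rz 0.413
F [ 0.19 -0.61  2.92] T [-0.02  0.11 -0.11] w 11.8 ff 30.0
```

drive_tool --deltas "0 0 0 0 0 -0.012 0; 0 0 0 0 0 -0.024 0; 0 0 0 0 0 -0.036 0"

```text
time: 8.25
tool_pos: [0.5578, 0.1123, 0.0841]
ee_rot: [3.141, 0.0, 1.543]
wrist_force: [0.1, 0.0, 1.6]
width: 0.0116
finger_force: 30.0
```

drive_tool --deltas "0 0 0 0 0 -0.012 0; 0 0 0 0 0 -0.024 0; 0 0 0 0 0 -0.036 0"

```text
time: 8.55
tool_pos: [0.5578, 0.1123, 0.0841]
ee_rot: [3.141, -0.0, 1.599]
wrist_force: [-0.7, 0.2, 1.9]
width: 0.0119
finger_force: 30.0
```

```bash
python3 -c "
from h import *
plan(.5572,.1118,48,.083)"
```

```text
t 8.55 [0.5578 0.1123 0.0841] rot [179.99  -0.    91.63] | tx ty -0.005 -0.006 tz 0.011 rz 0.485
F [-0.74  0.17  1.92] T [-0.06  0.02 -0.12] w 11.9 ff 30.0
```

drive_tool --deltas "0 0 0 0 0 -0.012 0; 0 0 0 0 0 -0.024 0; 0 0 0 0 0 -0.036 0"

```text
time: 8.85
tool_pos: [0.5577, 0.1124, 0.0841]
ee_rot: [3.142, -0.0, 1.656]
wrist_force: [-1.7, 0.6, 3.2]
width: 0.0112
finger_force: 30.1
```

```bash
python3 - <<'E'
from h import *
plan(.5572,.1118,48,.083)
o=[cv2.resize(snapshot(c)["img"][y:y+90,x:x+100],None,fx=4,fy=5,interpolation=cv2.INTER_CUBIC)[...,::-1] for c,x,y in(("scene",280,175),("top",230,215))]
cv2.imwrite("pics/r1.png",np.hstack(o))
E
```

```text
t 8.85 [0.5577 0.1124 0.0841] rot [ 1.800e+02 -1.000e-02  9.487e+01] | tx ty -0.005 -0.006 tz 0.011 rz 0.521
F [-1.73  0.61  3.18] T [-0.13  0.12 -0.2 ] w 11.2 ff 30.1
```

View pics/r1.png

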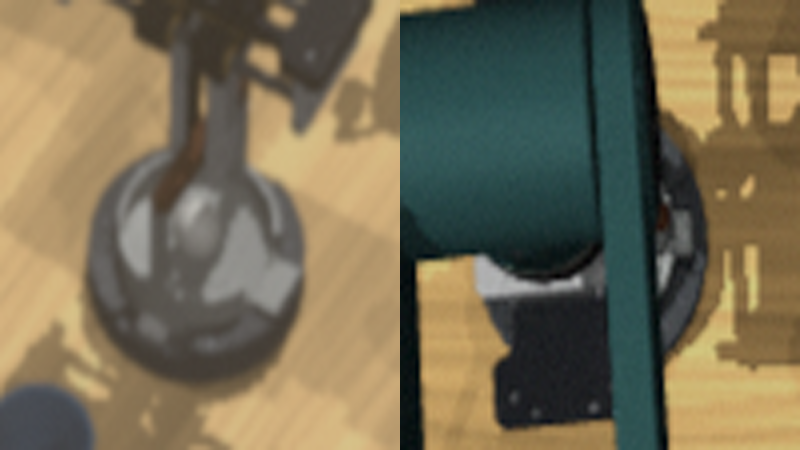

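The dish has followed the hand. In the scene half the spout points right (+x, about (280,285)) and the ball is in the middle. Torque is rising, so I'm continuing in fine steps.

drive_tool --deltas "0 0 0 0 0 -0.012 0; 0 0 0 0 0 -0.024 0"

```text
time: 9.15
tool_pos: [0.5572, 0.1122, 0.084]
ee_rot: [-3.14, 0.0, 1.693]
wrist_force: [-3.1, -0.2, 4.4]
width: 0.0118
finger_force: 30.4
```

```bash
python3 -c "
from h import *
plan(.5572,.1118,48,.083)"
```

```text
t 9.15 [0.5572 0.1122 0.084 ] rot [-1.7992e+02  1.0000e-02  9.7000e+01] | tx ty -0.004 -0.0 tz 0.01 rz 0.544
F [-3.06 -0.23  4.43] T [-0.21  0.53 -0.44] w 11.8 ff 30.4
```

drive_tool --deltas "0 0 0 0 0 -0.012 0; 0 0 0 0 0 -0.016 0; 0 0 0 0 0 -0.016 0; 0 0 0 0 0 -0.016 0"

```text
time: 9.55
tool_pos: [0.557, 0.112, 0.084]
ee_rot: [-3.14, 0.0, 1.717]
wrist_force: [-4.5, -0.6, 5.7]
width: 0.0122
finger_force: 30.9
```

```bash
python3 -c "
from h import *
plan(.5572,.1118,48,.083)"
```

```text
t 9.55 [0.557 0.112 0.084] rot [-1.7991e+02  1.0000e-02  9.8370e+01] | tx ty -0.003 0.001 tz 0.01 rz 0.56
F [-4.54 -0.64  5.71] T [-0.3   0.82 -0.51] w 12.2 ff 30.9
```

drive_tool --deltas "0 0 0 0 0 -0.012 0; 0 0 0 0 0 -0.024 0; 0 0 0 0 0 -0.024 0; 0 0 0 0 0 -0.024 0"

```text
time: 9.95
tool_pos: [0.5568, 0.1122, 0.084]
ee_rot: [-3.14, -0.0, 1.755]
wrist_force: [-4.5, -1.2, 5.1]
width: 0.012
finger_force: 31.3
```

```bash
python3 -c "
from h import *
plan(.5572,.1118,48,.083)"
```

```text
t 9.95 [0.5568 0.1122 0.084 ] rot [-1.7989e+02 -1.0000e-02  1.0053e+02] | tx ty -0.005 0.003 tz 0.01 rz 0.584
F [-4.46 -1.19  5.14] T [-0.34  0.85 -0.51] w 12.0 ff 31.3
```

drive_tool --deltas "0 0 0 0 0 0.012 0; 0 0 0 0 0 0.024 0; 0 0 0 0 0 0.036 0; 0 0 0 0 0 0.036 0"

```text
time: 10.35
tool_pos: [0.5568, 0.1123, 0.0841]
ee_rot: [-3.14, -0.0, 1.699]
wrist_force: [-4.3, -1.5, 5.9]
width: 0.0119
finger_force: 29.9
```

```bash
python3 -c "
from h import *
plan(.5572,.1118,48,.083)"
```

```text
t 10.35 [0.5568 0.1123 0.0841] rot [-179.89   -0.     97.33] | tx ty -0.005 0.003 tz 0.011 rz 0.548
F [-4.33 -1.5   5.9 ] T [-0.2   0.82 -0.24] w 11.9 ff 29.9
```

drive_tool --deltas "0 -0.002 -0.003 0 0 0.012 0; 0 -0.005 -0.006 0 0 0.016 0; 0 -0.005 -0.01 0 0 0.016 0; 0 -0.005 -0.01 0 0 0.016 0"

```text
time: 10.75
tool_pos: [0.5568, 0.1124, 0.084]
ee_rot: [-3.14, -0.0, 1.674]
wrist_force: [-2.2, -1.1, -1.5]
width: 0.0115
finger_force: 29.9
```

```bash
python3 -c "
from h import *
plan(.5572,.1118,48,.083)"
```

```text
t 10.75 [0.5568 0.1124 0.084 ] rot [-1.7992e+02 -2.0000e-02  9.5900e+01] | tx ty -0.006 0.004 tz 0.01 rz 0.532
F [-2.21 -1.06 -1.55] T [-0.12  0.47 -0.04] w 11.5 ff 29.9
```

drive_tool --deltas "0 -0.003 -0.01 0 0 0 0; 0 -0.003 -0.02 0 0 0 0; 0 -0.003 -0.03 0 0 0 0; 0 -0.003 -0.04 0 0 0 0; 0 -0.003 -0.05 0 0 0 0"

```text
time: 11.25
tool_pos: [0.5568, 0.1122, 0.0898]
ee_rot: [-3.141, -0.0, 1.673]
wrist_force: [-1.0, 0.6, -3.9]
width: 0.0118
finger_force: 29.9
```

```bash
python3 -c "
from h import *
plan(.5572,.1118,48,.083)"
```

```text
t 11.25 [0.5568 0.1122 0.0898] rot [-179.97   -0.     95.86] | tx ty -0.005 0.003 tz 0.068 rz 0.532
F [-0.99  0.65 -3.87] T [-0.07  0.23  0.01] w 11.8 ff 29.9
```

drive_tool --deltas "0 0 -0.02 0 0 0 0; 0 0 -0.05 0 0 0 0; 0 0 -0.08 0 0 0 0; 0 0 -0.12 0 0 0 0; 0 0 -0.15 0 0 0 0"

```text
time: 11.75
tool_pos: [0.5573, 0.1123, 0.1057]
ee_rot: [3.141, -0.0, 1.673]
wrist_force: [-0.2, 0.1, -4.0]
width: 0.0115
finger_force: 29.9
```

```bash
python3 -c "
from h import *
plan(.5572,.1118,48,.083)"
```

```text
t 11.75 [0.5573 0.1123 0.1057] rot [179.94  -0.    95.86] | tx ty -0.005 -0.001 tz 0.227 rz 0.532
F [-0.18  0.06 -4.02] T [-0.09  0.03 -0.04] w 11.5 ff 29.9
```

drive_tool --deltas "0 0 -0.04 0 0 0 0; 0 0 -0.09 0 0 0 0; 0 0 -0.14 0 0 0 0; 0 0 -0.19 0 0 0 0; 0 0 -0.24 0 0 0 0"

```text
time: 12.25
tool_pos: [0.557, 0.1122, 0.1295]
ee_rot: [3.141, -0.0, 1.673]
wrist_force: [0.7, 0.2, -3.9]
width: 0.0116
finger_force: 29.9
```

drive_tool --deltas "0 0 -0.04 0 0 0 0; 0 0 -0.08 0 0 0 0; 0 0 -0.1 0 0 0 0; 0 0 -0.11 0 0 0 0; 0 0 -0.11 0 0 0 0"

```text
time: 12.75
tool_pos: [0.557, 0.1122, 0.14]
ee_rot: [3.141, -0.0, 1.673]
wrist_force: [-0.6, 0.5, -5.0]
width: 0.0121
finger_force: 29.9
```

```bash
python3 - <<'E'
from h import *
plan(.5572,.1118,48,.083)
o=[cv2.resize(snapshot(c)["img"][y:y+90,x:x+100],None,fx=4,fy=5,interpolation=cv2.INTER_CUBIC)[...,::-1] for c,x,y in(("scene",280,165),("top",230,215))]
cv2.imwrite("pics/r2.png",np.hstack(o))
E
```

```text
t 12.75 [0.557  0.1122 0.14  ] rot [179.99  -0.    95.86] | tx ty -0.005 0.002 tz 0.57 rz 0.532
F [-0.57  0.54 -4.95] T [-0.07  0.06 -0.01] w 12.1 ff 29.9
```

View pics/r2.png

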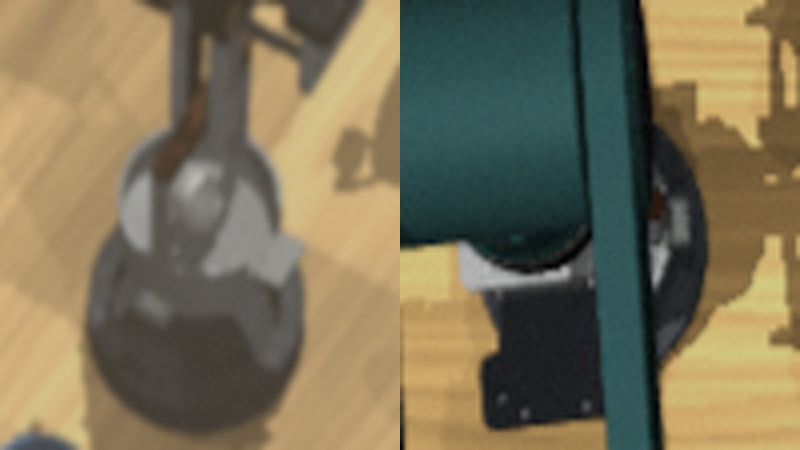

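The dish is clear of the stand and level, with the ball centred and the spout toward +x. Now the quarter turn clockwise.

drive_tool --deltas "0 0 0 0 0 0.015 0; 0 0 0 0 0 0.045 0; 0 0 0 0 0 0.085 0; 0 0 0 0 0 0.125 0; 0 0 0 0 0 0.165 0"

```text
time: 13.35
tool_pos: [0.5568, 0.1122, 0.1397]
ee_rot: [-3.141, 0.0, 1.41]
wrist_force: [0.7, -0.1, -4.2]
width: 0.0118
finger_force: 29.9
```

drive_tool --deltas "0 0 0 0 0 0.04 0; 0 0 0 0 0 0.08 0; 0 0 0 0 0 0.12 0; 0 0 0 0 0 0.16 0; 0 0 0 0 0 0.2 0"

```text
time: 13.85
tool_pos: [0.5568, 0.1122, 0.1397]
ee_rot: [-3.141, 0.0, 1.096]
wrist_force: [-0.5, -0.3, -4.2]
width: 0.0121
finger_force: 29.9
```

drive_tool --deltas "0 0 0 0 0 0.04 0; 0 0 0 0 0 0.08 0; 0 0 0 0 0 0.12 0; 0 0 0 0 0 0.16 0; 0 0 0 0 0 0.2 0"

```text
time: 14.35
tool_pos: [0.5568, 0.1122, 0.1398]
ee_rot: [-3.141, 0.0, 0.782]
wrist_force: [-0.5, -0.7, -3.9]
width: 0.0115
finger_force: 29.9
```

drive_tool --deltas "0 0 0 0 0 0.04 0; 0 0 0 0 0 0.08 0; 0 0 0 0 0 0.12 0; 0 0 0 0 0 0.16 0; 0 0 0 0 0 0.2 0"

```text
time: 14.85
tool_pos: [0.5568, 0.1122, 0.1398]
ee_rot: [-3.141, 0.0, 0.468]
wrist_force: [-0.3, 0.3, -3.8]
width: 0.0119
finger_force: 29.9
```

drive_tool --deltas "0 0 0 0 0 0.04 0; 0 0 0 0 0 0.08 0; 0 0 0 0 0 0.11 0; 0 0 0 0 0 0.14 0; 0 0 0 0 0 0.16 0"

```text
time: 15.35
tool_pos: [0.5568, 0.1122, 0.1398]
ee_rot: [-3.142, 0.0, 0.218]
wrist_force: [-0.7, -0.4, -4.3]
width: 0.0117
finger_force: 29.9
```

drive_tool --deltas "0 0 0 0 0 0.015 0; 0 0 0 0 0 0.03 0; 0 0 0 0 0 0.045 0; 0 0 0 0 0 0.05 0; 0 0 0 0 0 0.05 0"

```text
time: 15.85
tool_pos: [0.5569, 0.1123, 0.14]
ee_rot: [-3.141, -0.0, 0.141]
wrist_force: [0.5, 0.5, -4.3]
width: 0.0117
finger_force: 29.9
```

```bash
python3 - <<'E'
from h import *
plan(.5572,.1118,3,.14)
S={c:snapshot(c) for c in("scene","top")}
o=[cv2.resize(S[c]["img"][y:y+110,x:x+120],None,fx=3.3,fy=3.3,interpolation=cv2.INTER_CUBIC)[...,::-1] for c,x,y in(("scene",260,165),("top",240,205))]
cv2.imwrite("pics/r3.png",np.hstack(o))
for n in("cup_center","ball_center","dish_bowl","dish_handle"):
  print(n,[[(np.round(x["xy"]).tolist(),round(x["confidence"],2)) for x in finder.landmark_of(c,n)[:4]] for c in S])
E
```

```text
t 15.85 [0.5569 0.1123 0.14  ] rot [-179.99   -0.      8.1 ] | tx ty 0.002 0.005 tz -0.0 rz 0.057
F [ 0.52  0.53 -4.33] T [-0.05  0.11  0.03] w 11.7 ff 29.9
cup_center [[([286.0, 270.0], 0.68), ([156.0, 362.0], 0.68), ([340.0, 292.0], 0.66), ([294.0, 315.0], 0.65)], [([391.0, 225.0], 0.96), ([343.0, 208.0], 0.94), ([352.0, 259.0], 0.83), ([398.0, 268.0], 0.75)]]
ball_center [[([327.0, 202.0], 0.61)], []]
dish_bowl [[([326.0, 208.0], 0.63)], [([273.0, 262.0], 0.83)]]
dish_handle [[([330.0, 186.0], 0.93), ([326.0, 230.0], 0.17)], [([271.0, 259.0], 0.54)]]
```

View pics/r3.png

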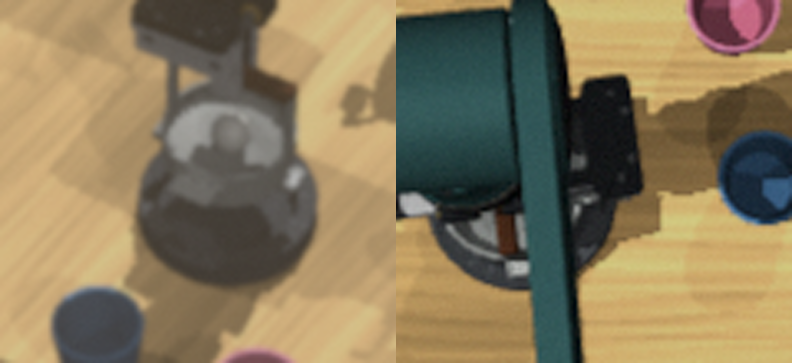

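```bash
python3 - <<'E'
from h import *
s=snapshot("scene")
c=np.array([.557,.1122,0]); 
def P(r,a,z): a=np.radians(a); return c+[r*np.cos(a),r*np.sin(a),z]
print(proj(s,[P(64,0,0)*0+P(.064,-86,.09),P(.049,-86,.1),P(.049,4,.1),P(.049,94,.1)]))
i=cv2.resize(s["img"][180:260,285:365],None,fx=7,fy=7,interpolation=cv2.INTER_CUBIC)[...,::-1]
i=(255*(i/255.)**.55).astype(np.uint8); cv2.imwrite("pics/r4.png",i)
E
```

```text
[[314.7964793  223.05879864]
 [318.23539468 216.11178122]
 [347.0340724  211.13468178]
 [339.61080331 189.91799351]]
```

View pics/r4.png

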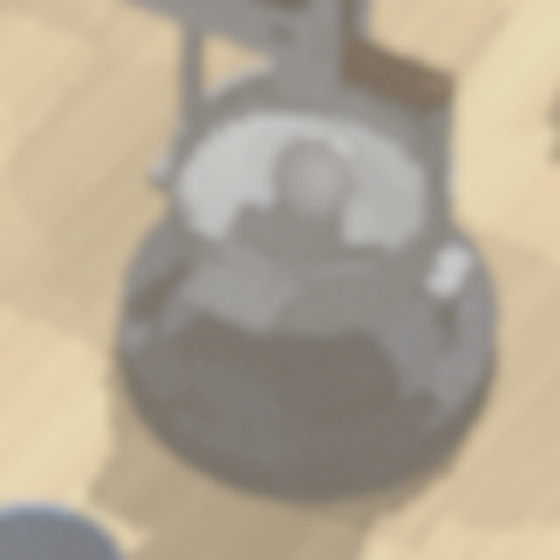

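The spout patch is at about (319,222) in the full scene image, in the cup's direction, and the ball is centred. I'll add a small trim, let it settle and hand in.

drive_tool --deltas "0 0 0 0 0 0.01 0; 0 0 0 0 0 0.02 0; 0 0 0 0 0 0.03 0; 0 0 0 0 0 0.035 0; 0 0 0 0 0 0.035 0"

```text
time: 16.9
tool_pos: [0.5569, 0.1122, 0.14]
ee_rot: [-3.142, -0.0, 0.086]
wrist_force: [0.9, 0.0, -3.5]
width: 0.0118
finger_force: 29.9
```

drive_tool --deltas "0 0 0 0 0 0 0; 0 0 0 0 0 0 0; 0 0 0 0 0 0 0; 0 0 0 0 0 0 0; 0 0 0 0 0 0 0"

```text
time: 17.4
tool_pos: [0.5569, 0.1122, 0.14]
ee_rot: [-3.142, -0.0, 0.087]
wrist_force: [0.3, -0.2, -4.2]
width: 0.0119
finger_force: 29.9
```

```bash
python3 -c "
from h import *
plan(.5572,.1118,3,.14)
print(robot.close_job())"
```

```text
t 17.4 [0.5569 0.1122 0.14  ] rot [-180.     -0.      4.96] | tx ty 0.002 0.005 tz -0.0 rz 0.022
F [ 0.26 -0.19 -4.17] T [-0.01  0.14 -0.03] w 11.9 ff 29.9
the job is handed in; nothing more can be done
None
```

I handed the job in at 17.4 s (no verdict came back): the dish was turned to its stop, lifted straight out, then turned clockwise to face the blue cup, and is held level about 56 mm above its seat with the ball centred in the last picture.

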